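# Draw the long lever from the tool block and pry a stuck cover loose

## Task

The cover of the grey parts case is stuck. Pull the longer of the two bent-foot levers straight up out of the wooden tool block, slip its foot under the cover's lip so that its heel stands on the steel ledge, and rock its handle back, away from the case, until the cover has come up by about a centimetre and stays up; then put the lever back, upright and fully down, into its empty slot. Work the case with the lever only, never with the fingers, and leave the other tools in the block and everything else on the bench where it is.

Things in the scene. Friction and masses are not known exactly. Their poses are not given: they have to be found in the camera images.
- long_lever: longer of two L-shaped steel levers, 170 mm tall, loose in a slot. Origin: centre of the foot's underside; z up, x to the toe. Foot x -19 (heel) to +19 (toe), 14 wide, 5 thick. Shank 10 (x) by 14 (y), axis at x = -14; from z = 95 up a ribbed grip 12 (x) by 16 (y), best taken across x. Leaned back 20 degrees on its heel (handle to -x), the toe rises 13 mm. About 0.11 to 0.23 kg
- short_lever: the shorter lever, not to be used: same shape and frame, but 118 mm tall with the grip from z = 66 mm; loose in another slot
- hammer_upright: small riveting hammer, head down in another slot, its ash handle standing up to 142 mm above the slot's floor; its origin is at mid-length
- wrench_upright: two-pin case wrench, pins down in another slot, its 20 x 9 mm handle standing up to 127 mm above the slot's floor; its origin is at mid-length
- tool_block: fixed wooden tool block, 72 (x) x 158 (y) x 60 mm tall; origin: centre of the underside, z up. Four equal slots in a row at y = -60, -20, +20, +60 mm (centred on x = 0), each 46 (x) by 24 (y), 52 deep, floor 8 mm above the bench. Levers stand with the foot along the block's x, toe to +x, with 4 mm play at heel and toe and 5 mm on average beside. Which tool is in which slot changes
- parts_case: fixed grey case 84 x 84 mm, pressed-on aluminium cover 90 x 90 mm, top at z = 33 mm. Origin: centre of the underside, z up, prying side at -x. There a steel ledge, top at z = 16 mm, y -30 to 30, runs from x = -42 (the case wall) to x = -106 mm. Over it the cover's lip, y -25 to 25, 5 mm thick, juts out to x = -62 mm, its underside at z = 25 mm (9 mm above the ledge)
- pry_lip (a point): middle of the lip's lower front edge; it rises with the cover
- cover (a joint): how far the cover has been raised, m: 0 pressed home, at most 0.016; it takes about 9 N to lift, and friction keeps it wherever it is left
- lamp_cable_mid (a point): a point on the bench lamp's black cable, fixed and solid, 20 mm thick, which hangs over the bench from front to back along y = -0.15 to -0.22 (x 0.3 to 0.82), 0.47 to 0.50 m above it. Block and case lie on its left (+y); the arm starts on its right, with the hand lower than the cable: lift the whole hand over it (fingertips above 0.55 m, or turned outward), go left, then come down
- bell_glass: glass bell with knob, 67 mm across, 74 mm tall, behind block and case; origin under its centre
- loupe: eye loupe, 35 mm across, 30 mm tall; origin under its centre
- white_case: white oval plastic case, 46 x 86 x 21 mm; origin under its centre, long axis y
- cream_tin: round tin, 59 mm across, 24 mm tall; origin under its centre
- watch_diver: diver's watch lying face up, 49 x 68 x 26 mm; origin under its centre
- movement_vice: small steel vice, 28 x 72 x 24 mm; origin under its centre

How it is judged:
By the outcome, as a careful person would: the job done as asked, in the order asked, and still so for the second after the job is handed in, with the robot touching nothing.
It also fails if it takes over 58 s, if anything falls off the work surface, if the arm or the gripper's body presses on something with over 40 N, if the wrist force passes 120 N, or if a joint passes its speed limit or range.

## Robot

A 6-joint arm with a two-finger parallel gripper is mounted at the origin on a cart in front of the work surface, level with it; the furniture and walls round the work are solid. World frame = base frame: x ahead of the robot, y to its left, z up, the work surface at z = 0. Lengths are in m, angles in rad, forces in N, time in s.
With the tool pointing down it reaches from about 0.25 to 0.725 m from the base axis. Payload 9.7 kg.
Tool frame: the origin (TCP) lies where the fingers leave the gripper's body, on its centre line; the fingertips stand 73 mm ahead of it and the grasp point (between the pads) lies 54 mm ahead of it; z points along the fingers, y is the line along which they close (so a half turn about z gives the same grasp; the last joint's range is limited). The gripper opens to 85 mm and grips with 20 to 120 N. Pads are 22 mm wide; open, the fingers measure 114 mm over their backs; the gripper's body (76 mm by 85 mm) begins 54 mm behind the grasp point. The pads swing forward as they close: fully open they stand 13 mm farther back than shut.
Start: joints at [0, 0.087, 0.176, 1.66, 0, 1.571], TCP at [0.55, -0, 0.304] pointing down, gripper open.
Joint ranges: [-3.13, 3.13], [-0.85, 1.81], [-1.15, 1.24], [-2.2, 2.28], [-1.44, 1.52], [-3.14, 3.14]. Speed limits (rad/s): [2.22, 2.22, 2.57, 3.14, 3.14, 3.14].

## Interface

Orientations are given as a 3x3 rotation matrix whose columns are the frame's x, y, z axes.
In Python, from workcell import ctrl, camera, job gives the robot as it stands.
- The arm moves only by the shell command python3 -m handwheel 'ROWS' [FORCE]. ROWS is JSON, a list of rows, each a list of 5 numbers: the shift along the tool's x, y, z normalised to -1 to 1, where 1 is 0.5 m, then the turn about the tool's z normalised to -1 to 1, where 1 is 90 degrees, then the opening, from 0 (shut) to 1 (fully open). In form: [[tx, ty, tz, twist, jaw], ...]. A call has 1 to 10 rows; each row is the pose to reach, as a shift and turn from the pose commanded when the call began, along the tool's axes at that moment; what a row does not reach only later rows make up. A row lasts 1/10 s, in which the tool goes at most 50 mm and 8.59 degrees, less where a joint would pass 70% of its speed; a pose out of reach is approached as far as the arm can. A call with a number of a shift or a turn outside -1 to 1 is refused whole. A call with a gripper value outside its range is refused whole. The fingers move at their own pace and stop on an object; FORCE is the grip in N (left out, the last holds). Time passes only in rows, so rows that repeat a pose let the fingers close. It gives the time, the measured TCP pose, the force, the opening and the grip force at its end, in the units of the state.
- ctrl.sense(): the state, without advancing time (a new reading comes with each control period).
- camera(name): name is "scene" or "top" or "wrist"; returns a dict with "img" (420x560x3 uint8, red, green, blue), "intrinsics" (3x3 intrinsics, pixels), "R" (3x3) and "t" (3): a world point X has camera coordinates R X + t. Camera axes: x right, y down, z forward; pixel columns grow to the right and rows downward; lengths in m; the calibration is good to about 2 mm. A picture is of the moment at which its call begins. There is no depth.
- job.finish_job(): hands the job in; it is judged then, once.
The state is a dict: "time": time; "joint_pos": joint angles; "qvel": joint speeds; "effort": joint torques, N m; "eef_pos": TCP position; "tool_rot": TCP orientation; "ft_force": force on the tool from outside, world axes, zero at the start; "wrist_torque": the same for the moment, N m; "gripper_width": finger opening in m; "grip_force": force on a finger pad.
Only numpy, scipy, OpenCV 4.12 (cv2) and the standard library are available. Lean on these libraries where they do the work, as an engineer would, in place of code of your own. Each camera call takes 0.05 s, during which the arm holds its last target. There are 200 camera calls.

## Working session

There is one attempt and no reset: what is moved stays moved. The work goes in short steps, Python scripts to look and compute and a shell command to move; the robot and the scene stay as the last step left them, time stands still between calls to the robot, and variables do not carry over. Pictures are saved under pics/ and viewed, at most 10 in all, crops included, and the job is handed in when it is done.

```bash
mkdir -p pics; cat > h.py <<'E'
import numpy as np, cv2
from workcell import ctrl,camera,job
def ray(c,u,v):
    K=np.array(c["intrinsics"]);R=np.array(c["R"]);t=np.array(c["t"])
    d=R.T@np.linalg.solve(K,[u,v,1.]);return -R.T@t,d
def onz(c,u,v,z):
    o,d=ray(c,u,v);return o+d*(z-o[2])/d[2]
def proj(c,X):
    p=np.array(c["intrinsics"])@(np.array(c["R"])@np.array(X)+np.array(c["t"]));return p[:2]/p[2]
E
python3 - <<'E'
from h import *
import pickle
for n in("scene","top"):
    c=camera(n);pickle.dump(c,open(n+".pkl","wb"));cv2.imwrite(f"pics/{n}0.png",cv2.resize(c["img"][:,:,::-1],(784,588)))
    print(n,c["intrinsics"],c["R"],c["t"])
s=ctrl.sense();print(s["eef_pos"],s["tool_rot"],s["time"])
E
```

```text
scene [[460.52315443   0.         272.07326927]
 [  0.         460.52315443 213.18194291]
 [  0.           0.           1.        ]] [[ 0.51024683  0.8599519  -0.01144113]
 [ 0.33867045 -0.21314065 -0.91644606]
 [-0.7905381   0.46373893 -0.39999464]] [-0.24660029  0.05525317  1.79527282]
top [[379.41689446   0.         281.60593895]
 [  0.         379.41689446 204.27430681]
 [  0.           0.           1.        ]] [[ 0.03601008 -0.99934574 -0.00337151]
 [-0.97865254 -0.03458094 -0.20259161]
 [ 0.20234248  0.01059487 -0.97925751]] [-0.08134679  0.62333146  1.24035994]
[5.49882582e-01 7.53424428e-06 3.03252519e-01] [[-3.05412142e-05  9.99999295e-01 -1.18730066e-03]
 [ 9.99999998e-01  3.04847000e-05 -4.76168856e-05]
 [-4.75806576e-05 -1.18730211e-03 -9.99999294e-01]] 0.1
```

View pics/scene0.png

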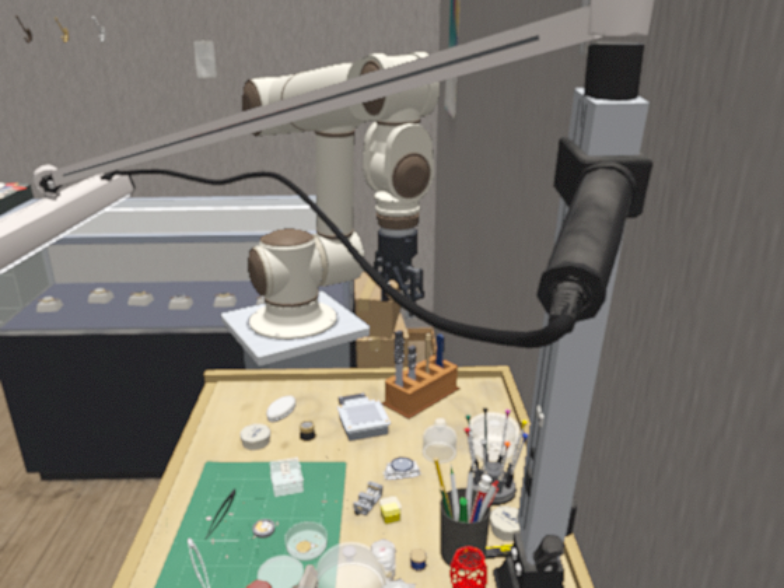

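View pics/top0.png

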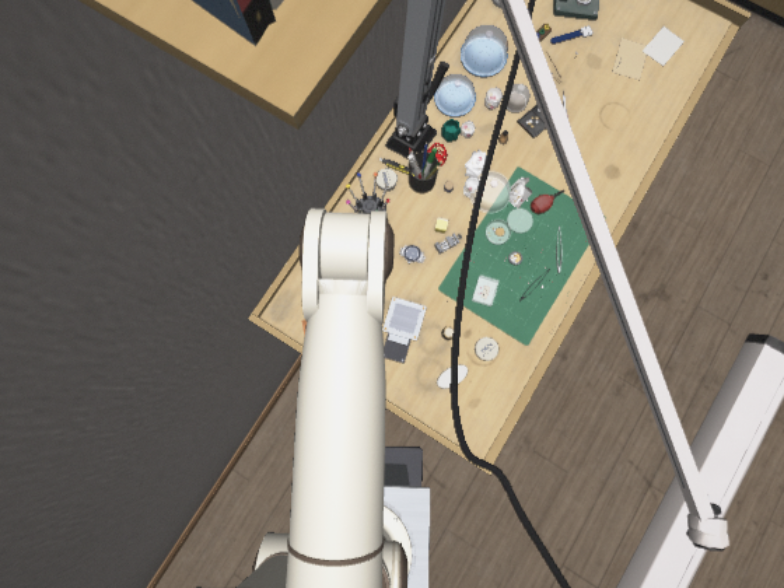

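The scene view shows the brown block at about (422,388) with the levers, hammer and wrench, and the grey case at (362,415). In the top view the case is at (405,325) with its dark ledge at (397,350); the arm hides the block. The cable runs at about u=460.

```bash
python3 - <<'E'
from h import *
import pickle
S=pickle.load(open("scene.pkl","rb"));T=pickle.load(open("top.pkl","rb"))
g=lambda c,u,v,z:print((u,v),onz(c,u/1.4,v/1.4,z).round(3))
for u,v,z in[(388,390,.06),(457,365,.06),(411,412,0),(363,415,.033),(440,455,0)]:g(S,u,v,z)
for u,v,z in[(405,320,.033),(397,350,.016),(460,300,.48),(303,325,.06)]:g(T,u,v,z)
a=S["img"][215:335,225:365];cv2.imwrite("pics/sc.png",cv2.resize(a[:,:,::-1],None,fx=5,fy=5,interpolation=cv2.INTER_CUBIC))
c=camera("wrist");cv2.imwrite("pics/w0.png",c["img"][:,:,::-1])
print(c["R"],c["t"],-np.array(c["R"]).T@c["t"])
E
```

```text
(388, 390) [ 0.545 -0.019  0.06 ]
(457, 365) [0.537 0.165 0.06 ]
(411, 412) [0.563 0.027 0.   ]
(363, 415) [ 0.562 -0.088  0.033]
(440, 455) [ 0.714 -0.006  0.   ]
(405, 320) [ 0.547 -0.088  0.033]
(397, 350) [ 0.474 -0.071  0.016]
(460, 300) [ 0.52  -0.173  0.48 ]
(303, 325) [0.522 0.159 0.06 ]
[[ 9.99998916e-01  5.45318445e-04 -1.36747965e-03]
 [ 9.51852781e-04 -9.48095296e-01  3.17984912e-01]
 [-1.12309799e-03 -3.17985869e-01 -9.48094787e-01]] [-0.54943665 -0.0416744   0.38121544] [0.54990386 0.08200944 0.37392886]
```

View pics/sc.png

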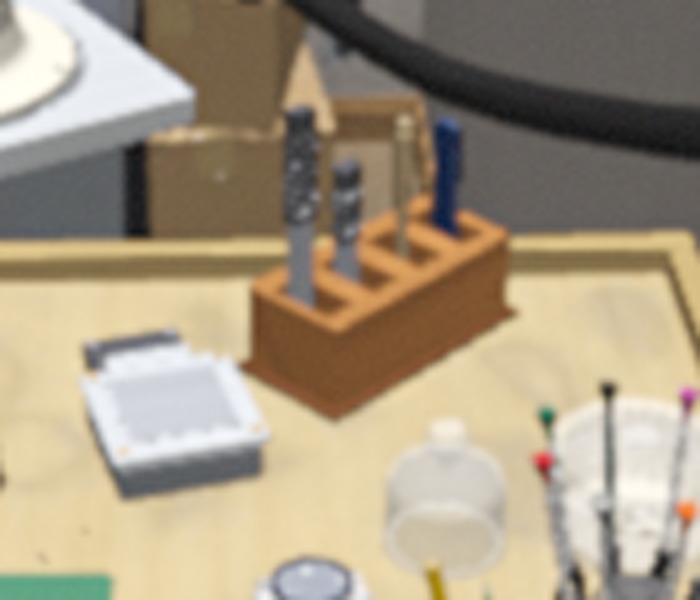

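View pics/w0.png

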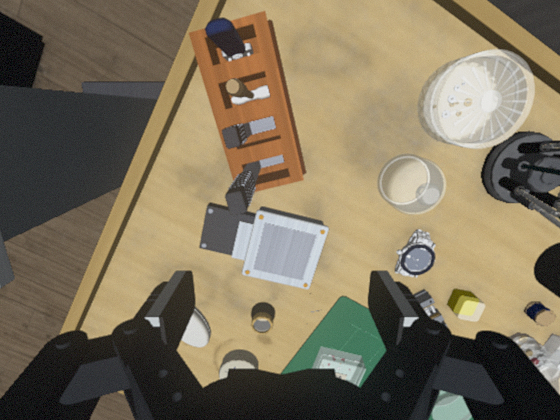

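The wrist view shows everything: block from (190,34) to (303,180), long lever in the slot nearest the case with its top at about (240,195), short lever at (236,133), hammer and wrench above them; case cover at about (288,248), ledge at (218,230). The arm is already left of the cable, so no crossing is needed. A closer crop follows for the corners.

```bash
python3 - <<'E'
from h import *
import pickle
c=camera("wrist");pickle.dump(c,open("w0.pkl","wb"))
a=c["img"][0:300,175:345];a=cv2.resize(a[:,:,::-1],None,fx=4,fy=4,interpolation=cv2.INTER_CUBIC)
b=np.hstack([a[0:600,40:540],a[680:1200,80:640][:520].copy() if 0 else np.zeros((600,1,3),np.uint8)])
p=a[640:1200,80:640]
cv2.imwrite("pics/wc.png",a[0:800:1][150:750] if 0 else cv2.resize(c["img"][0:300,175:345][:,:,::-1],None,fx=2,fy=2,interpolation=cv2.INTER_CUBIC))
h=cv2.cvtColor(c["img"],cv2.COLOR_RGB2HSV)
m=cv2.inRange(h,(3,130,60),(16,255,255));m[:, :180]=0;m[200:]=0;m[:,320:]=0
# top face vs side face: value histogram
v=h[...,2][m>0];print(np.percentile(v,[5,25,50,75,95]),m.sum()/255)
for row in (60,100,140):print(row,[(x,int(h[row,x,2])) for x in range(190,310,4) if m[row,x]])
# cover bright + ledge dark
m2=cv2.inRange(c["img"],(150,160,165),(255,255,255));m2[:205]=0;m2[292:]=0;m2[:,:225]=0;m2[:,335:]=0
cs=max(cv2.findContours(m2,0,2)[0],key=cv2.contourArea);print(cv2.contourArea(cs),cv2.minAreaRect(cs),cv2.approxPolyDP(cs,4,True)[:,0].tolist())
m3=cv2.inRange(c["img"],(0,0,0),(95,95,100));m3[:200]=0;m3[262:]=0;m3[:,:190]=0;m3[:,260:]=0
cs=max(cv2.findContours(m3,0,2)[0],key=cv2.contourArea);print(cv2.contourArea(cs),cv2.approxPolyDP(cs,3,True)[:,0].tolist())
cv2.imwrite("pics/wc1.png",a[600:1200])
E
```

```text
[ 82. 158. 165. 170. 179.] 9122.0
60 [(198, 161), (202, 166), (206, 170), (210, 164), (214, 79), (218, 79), (222, 167), (226, 137), (234, 161), (238, 174), (242, 186), (246, 170), (250, 184), (254, 185), (258, 180), (262, 177), (266, 167), (270, 157), (274, 168), (278, 99)]
100 [(210, 163), (214, 168), (218, 169), (222, 154), (226, 80), (254, 148), (258, 165), (262, 177), (266, 177), (270, 174), (274, 170), (278, 163), (282, 165), (286, 105)]
140 [(222, 158), (250, 166), (254, 161), (258, 121), (262, 88), (270, 94), (274, 157), (278, 182), (282, 164), (286, 165), (290, 160), (294, 163)]
5117.0 ((277.9803466796875, 248.915283203125), (88.44835662841797, 66.58908081054688), 13.495734214782715) [[240, 221], [231, 256], [245, 261], [244, 275], [309, 287], [327, 227], [257, 211], [253, 224]]
1676.0 [[249, 200], [227, 200], [227, 207], [209, 203], [207, 209], [210, 207], [214, 212], [206, 213], [201, 243], [207, 244], [205, 248], [231, 253], [237, 222], [252, 223], [254, 214], [246, 211]]
```

View pics/wc1.png

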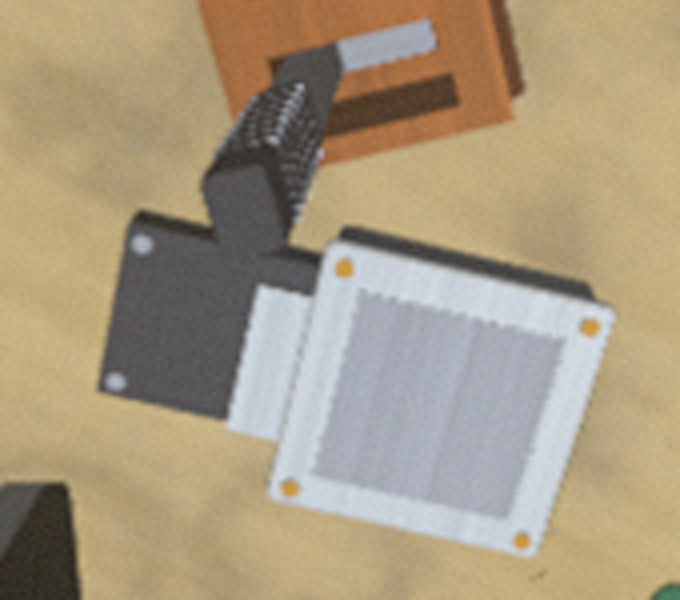

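The crop shows the cover corners at (330,240),(613,308),(532,556),(270,498), ledge corners (128,225),(100,390), the lever top face at about (246,205) and block corner (515,118).

```bash
python3 - <<'E'
from h import *
import pickle
c=pickle.load(open("w0.pkl","rb"))
g=lambda u,v,z:onz(c,175+u/4-.4,150+v/4-.4,z)
C=np.array([g(*p,.033) for p in[(330,240),(613,308),(532,556),(270,498)]]);print("cover",C.round(4),C.mean(0))
x=(C[1]+C[2]-C[0]-C[3]);y=C[0]+C[1]-C[2]-C[3];print(np.degrees([np.arctan2(x[1],x[0]),np.arctan2(-y[0],y[1])]),np.linalg.norm(x)/2,np.linalg.norm(y)/2)
S=np.array([g(*p,.034) for p in[(344,268),(590,327),(522,540),(290,488)]]);print("screws",S.mean(0))
L=np.array([g(*p,.016) for p in[(136,220),(100,390)]]);print("ledge",L,np.degrees(np.arctan2(-(L[0]-L[1])[0],(L[0]-L[1])[1])))
P=np.array([g(*p,.030) for p in[(258,288),(228,430)]]);print("lip front",P,P.mean(0))
print("levertop",g(246,205,.178),[g(*p,.178).round(4) for p in[(205,188),(268,160),(290,240),(222,240)]])
print("foot",g(437,37,.013),g(340,58,.013))
h=cv2.cvtColor(c["img"],cv2.COLOR_RGB2HSV)
m=cv2.inRange(h,(3,130,140),(16,255,255));m[:, :180]=0;m[195:]=0;m[:,320:]=0
cs=max(cv2.findContours(cv2.morphologyEx(m,3,np.ones((9,9))),0,2)[0],key=cv2.contourArea)
r=cv2.minAreaRect(cs);print(r);B=np.array([onz(c,*p,.06) for p in cv2.boxPoints(r)]);print("block",B.round(4),B.mean(0),[np.linalg.norm(B[i]-B[i-1]) for i in range(4)]);print(np.degrees([np.arctan2(*(B[i]-B[i-1])[[1,0]]) for i in range(4)]))
print("corner",g(515,118,.06))
E
```

```text
cover [[ 0.5213 -0.0296  0.033 ]
 [ 0.6057 -0.051   0.033 ]
 [ 0.5838 -0.1368  0.033 ]
 [ 0.5001 -0.1157  0.033 ]] [ 0.55274432 -0.08325996  0.033     ]
[-14.18126675 -14.05342148] 0.08672386024309958 0.08863185208353944
screws [ 0.55283547 -0.08412051  0.034     ]
ledge [[ 0.4602913  -0.02871037  0.016     ]
 [ 0.4443477  -0.0861469   0.016     ]] -15.513935853505041
lip front [[ 0.49895562 -0.04578865  0.03      ]
 [ 0.4874833  -0.09329957  0.03      ]] [ 0.49321946 -0.06954411  0.03      ]
levertop [0.51950641 0.02403986 0.178     ] [array([0.5128, 0.027 , 0.178 ]), array([0.5235, 0.0318, 0.178 ]), array([0.5267, 0.0179, 0.178 ]), array([0.5152, 0.0179, 0.178 ])]
foot [0.55276846 0.02703078 0.013     ] [0.52396621 0.02079133 0.013     ]
((247.08827209472656, 104.35293579101562), (172.4428253173828, 79.06661224365234), 75.96376037597656)
block [[ 0.4649  0.1503  0.06  ]
 [ 0.5347  0.1654  0.06  ]
 [ 0.5761  0.0137  0.06  ]
 [ 0.4945 -0.0072  0.06  ]] [0.51754137 0.08055556 0.06      ] [np.float64(0.16029635529899852), np.float64(0.07143381135515522), np.float64(0.1571553619587493), np.float64(0.08427457303649288)]
[ 100.62636303   12.15352336  -74.74473836 -165.59261165]
corner [0.57294742 0.01301092 0.06      ]
```

```bash
python3 -m handwheel '[[0.044,-0.06,0.08,-0.15,1],[0.044,-0.06,0.08,-0.15,1],[0.044,-0.06,0.08,-0.15,0.7],[0.044,-0.06,0.08,-0.15,0.7]]' 40; python3 - <<'E'
from h import *
import pickle
c=camera("wrist");pickle.dump(c,open("w1.pkl","wb"));cv2.imwrite("pics/w1.png",c["img"][:,:,::-1])
E
```

```text
time: 0.6
eef_pos: [0.5205, 0.022, 0.2649]
tool_rot: [[-0.231, 0.973, 0.002], [0.973, 0.231, -0.0], [-0.0, 0.002, -1.0]]
ft_force: [0.4, 0.3, -0.0]
gripper_width: 0.0602
grip_force: 0.0
```

View pics/w1.png

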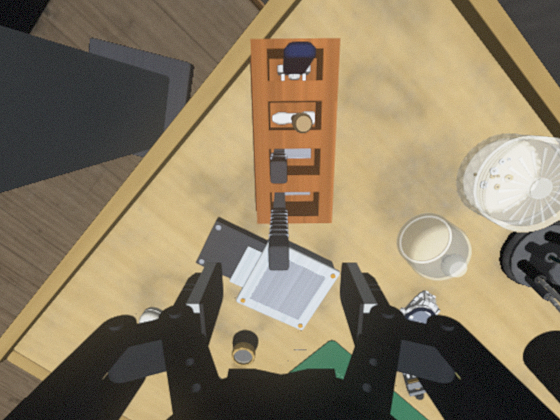

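```bash
python3 - <<'E'
from h import *
import pickle
c=pickle.load(open("w1.pkl","rb"))
B=np.array([onz(c,*p,.06) for p in[(250,39),(340,39),(331,222),(257,222)]]);print(B.round(4),B.mean(0))
print(np.degrees([np.arctan2(*(B[1]-B[0])[[1,0]]),np.arctan2(*(B[2]-B[3])[[1,0]]),np.arctan2(*(B[0]-B[3])[[1,0]])-np.pi/2,np.arctan2(*(B[1]-B[2])[[1,0]])-np.pi/2]))
print("top",onz(c,279.5,253,.178),onz(c,270,270,.178),onz(c,289,268,.178))
E
```

```text
[[ 0.4652  0.1483  0.06  ]
 [ 0.5354  0.1651  0.06  ]
 [ 0.5726  0.0129  0.06  ]
 [ 0.503  -0.0036  0.06  ]] [0.5190568  0.08068383 0.06      ]
[13.40059511 13.35306664 13.99473779 13.73366279]
top [0.51881197 0.02598163 0.178     ] [0.51593822 0.01403578 0.178     ] [0.52641079 0.01786726 0.178     ]
```

The picture shows the lever top at (280,255), midway between the fingers (220 and 342), and the block square to the image. The block is at yaw 13.6° and the lever is centred, so I descend and grip.

```bash
python3 -m handwheel '[[0,0,0.07,0,0.7],[0,0,0.136,0,0.7],[0,0,0.136,0,0.7],[0,0,0.136,0,0.0],[0,0,0.136,0,0.0],[0,0,0.136,0,0.0],[0,0,0.136,0,0.0],[0,0,0.136,0,0.0],[0,0,0.136,0,0.0],[0,0,0.136,0,0.0]]' 60
```

```text
time: 1.65
eef_pos: [0.5205, 0.022, 0.1976]
tool_rot: [[-0.233, 0.972, 0.003], [0.972, 0.233, 0.0], [-0.001, 0.003, -1.0]]
ft_force: [-1.1, -0.7, 6.4]
gripper_width: 0.0112
grip_force: 61.2
```

```bash
python3 -m handwheel '[[0,0,-0.03,0,0],[0,0,-0.06,0,0],[0,0,-0.09,0,0],[0,0,-0.12,0,0],[0,0,-0.15,0,0],[0,0,-0.17,0,0],[0,0,-0.17,0,0]]'; python3 - <<'E'
from h import *
import pickle
for n in("wrist","scene"):
    c=camera(n);pickle.dump(c,open(n+"2.pkl","wb"))
    if n=="wrist":cv2.imwrite("pics/w2.png",c["img"][:,:,::-1])
E
```

```text
time: 2.35
eef_pos: [0.5205, 0.022, 0.283]
tool_rot: [[-0.233, 0.972, 0.003], [0.972, 0.233, 0.0], [-0.001, 0.003, -1.0]]
ft_force: [1.2, 0.1, -1.8]
gripper_width: 0.0111
grip_force: 59.9
```

View pics/w2.png

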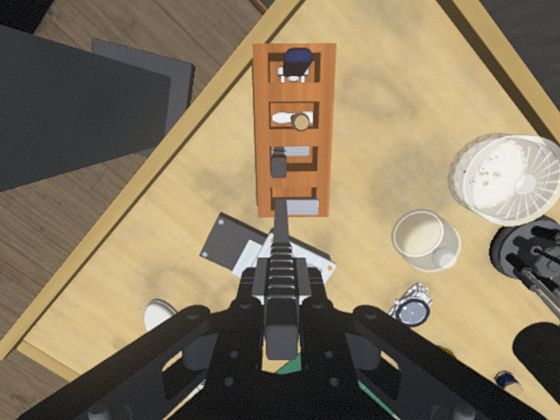

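The lever is out, upright, with its foot at (283–319, 207), toe to the right. I check the toe position and work out the goal at the case.

```bash
python3 - <<'E'
from h import *
import pickle
c=pickle.load(open("wrist2.pkl","rb"))
s=ctrl.sense();R=np.array(s["tool_rot"]);t=np.array(s["eef_pos"]);print(t,s["wrist_torque"],s["ft_force"])
for p in[(319,201),(319,214),(319,207.5)]:
    print(p,(R.T@(onz(c,*p,.098)-t)).round(4))   # tool-frame toe; expect y=.033
# case
a=np.radians(-14.2);ex=np.array([np.cos(a),np.sin(a)]);ey=np.array([-ex[1],ex[0]])
ctr=np.array([.5530,-.0838])
print("lip front pred",ctr-.062*ex,"ledge end",ctr-.106*ex)
for xt in(-.080,-.048):   # toe x in the case frame
    print(xt,"TCP",ctr+(xt-.033)*ex)
S=pickle.load(open("scene2.pkl","rb"))
cv2.imwrite("pics/s2.png",cv2.resize(S["img"][170:330,200:380][:,:,::-1],None,fx=4,fy=3.75))
E
```

```text
[0.52007733 0.02199971 0.2808271 ] [ 0.00879146  0.0770844  -0.01696829] [-0.00523256 -0.28940972 -2.55740697]
(319, 201) [0.0062 0.0341 0.1828]
(319, 214) [-0.0059  0.0346  0.1828]
(319, 207.5) [0.0002 0.0343 0.1828]
lip front pred [ 0.49289439 -0.06859094] ledge end [ 0.45023879 -0.05779742]
-0.08 TCP [ 0.44345268 -0.05608027]
-0.048 TCP [ 0.47447493 -0.0639301 ]
```

```bash
python3 -m handwheel '[[-0.022,-0.04,0,0,0],[-0.044,-0.08,0,0.07,0],[-0.066,-0.12,0,0.14,0],[-0.088,-0.16,0,0.21,0],[-0.11,-0.197,0,0.28,0],[-0.11,-0.197,0,0.309,0],[-0.11,-0.197,0,0.309,0],[-0.11,-0.197,0,0.309,0]]'; python3 - <<'E'
from h import *
import pickle
c=camera("wrist");pickle.dump(c,open("w3.pkl","wb"));cv2.imwrite("pics/w3.png",c["img"][:,:,::-1])
S=camera("scene");pickle.dump(S,open("s3.pkl","wb"))
print(ctrl.sense()["eef_pos"])
E
```

```text
time: 3.25
eef_pos: [0.437, -0.0544, 0.2804]
tool_rot: [[0.246, 0.969, -0.001], [0.969, -0.246, 0.0], [-0.0, -0.001, -1.0]]
ft_force: [0.9, -0.3, -2.1]
gripper_width: 0.0111
grip_force: 60.0
[ 0.43719193 -0.05424841  0.28050333]
```

View pics/w3.png

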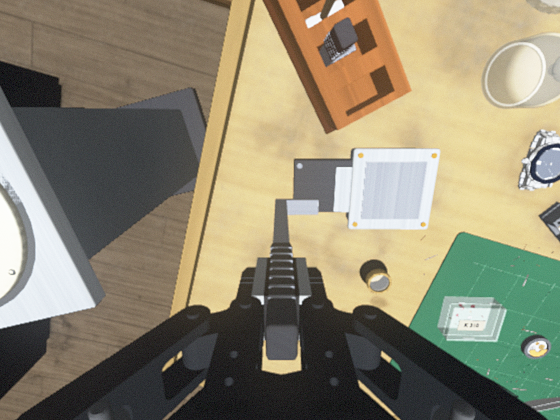

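The lever now faces the case squarely: foot at (288–319, 207), lip at (335–352, 167–212), cover corners about (352,149),(439,149),(432,230),(349,229).

```bash
python3 - <<'E'
from h import *
import pickle
c=pickle.load(open("w3.pkl","rb"))
s=ctrl.sense();R=np.array(s["tool_rot"]);t=np.array(s["eef_pos"])
f=lambda u,v,z:(R.T@(onz(c,u,v,z)-t)).round(4)
for p in[(352,149,.033),(439,149,.033),(432,230,.033),(349,229,.033),(338,167,.030),(333,212,.030),(294,158,.016),(319,201,.096),(319,214,.096)]:print(p,f(*p))
g=cv2.cvtColor(c["img"],cv2.COLOR_RGB2GRAY)
for r in(175,190,205):print(r,g[r,285:356:1].tolist())
E
```

```text
(352, 149, 0.033) [0.0435 0.0728 0.2475]
(439, 149, 0.033) [0.0436 0.1624 0.2474]
(432, 230, 0.033) [-0.0462  0.1694  0.2474]
(349, 229, 0.033) [-0.0451  0.076   0.2475]
(338, 167, 0.03) [0.0243 0.06   0.2505]
(333, 212, 0.03) [-0.026   0.0575  0.2505]
(294, 158, 0.016) [0.0317 0.0139 0.2645]
(319, 201, 0.096) [0.0063 0.0328 0.1845]
(319, 214, 0.096) [-0.0057  0.0333  0.1845]
175 [211, 211, 209, 212, 211, 208, 209, 211, 174, 94, 98, 112, 107, 108, 106, 110, 108, 108, 106, 108, 104, 107, 102, 107, 109, 104, 104, 108, 109, 103, 108, 104, 109, 110, 103, 104, 109, 105, 111, 110, 108, 111, 108, 110, 106, 111, 111, 107, 103, 107, 187, 240, 241, 241, 240, 238, 235, 235, 234, 236, 234, 238, 239, 241, 238, 238, 223, 214, 234, 242, 241]
190 [205, 211, 209, 208, 210, 212, 217, 204, 149, 96, 106, 103, 104, 108, 107, 106, 111, 108, 107, 111, 107, 108, 106, 111, 107, 109, 109, 107, 106, 107, 108, 108, 106, 107, 102, 107, 106, 108, 109, 112, 108, 108, 108, 112, 106, 109, 108, 102, 103, 160, 229, 242, 241, 242, 238, 235, 236, 238, 237, 235, 239, 240, 240, 241, 238, 222, 216, 238, 240, 242, 240]
205 [103, 128, 186, 209, 206, 204, 208, 206, 207, 203, 206, 206, 208, 206, 204, 209, 206, 206, 206, 206, 209, 207, 207, 205, 207, 209, 210, 209, 206, 209, 209, 211, 221, 198, 112, 103, 110, 103, 111, 107, 102, 112, 112, 109, 108, 112, 106, 104, 147, 224, 243, 242, 239, 237, 235, 238, 239, 239, 237, 238, 241, 240, 241, 236, 218, 220, 236, 241, 242, 241, 238]
```

```bash
python3 -m handwheel '[[0,0,0.04,0,0],[0,0,0.08,0,0],[0,0,0.12,0,0],[0,0,0.14,0,0],[0,0,0.143,0,0],[0,0,0.143,0,0],[0,0,0.143,0,0]]';python3 -m handwheel '[[0,0,0.003,0,0],[0,0,0.003,0,0]]'
```

```text
time: 4.05
eef_pos: [0.4375, -0.0544, 0.2104]
tool_rot: [[0.247, 0.969, 0.001], [0.969, -0.247, -0.0], [0.0, 0.001, -1.0]]
ft_force: [-0.7, 0.1, -1.4]
gripper_width: 0.0116
grip_force: 59.9
time: 4.25
eef_pos: [0.4372, -0.0545, 0.2082]
tool_rot: [[0.247, 0.969, 0.001], [0.969, -0.247, -0.0], [0.0, 0.001, -1.0]]
ft_force: [-0.3, -0.5, -2.1]
gripper_width: 0.0112
grip_force: 59.9
```

```bash
for i in 1 2; do python3 -m handwheel '[[0,0,0.002,0,0],[0,0,0.002,0,0]]' | grep -E 'eef|ft_f'; done
```

```text
eef_pos: [0.4371, -0.0545, 0.2069]
ft_force: [-0.2, -0.2, -1.7]
eef_pos: [0.437, -0.0545, 0.2057]
ft_force: [-0.9, -0.4, -2.2]
```

```bash
for i in 1 2; do python3 -m handwheel '[[0,0,0.002,0,0],[0,0,0.002,0,0]]' | grep -E 'eef|ft_f'; done
```

```text
eef_pos: [0.4371, -0.0545, 0.2056]
ft_force: [-2.6, 0.5, 4.6]
eef_pos: [0.4371, -0.0544, 0.2056]
ft_force: [-5.5, 2.3, 12.4]
```

Contact with the ledge at TCP z ≈ 0.2056. I raise it 1.5–2 mm and slide in.

```bash
python3 -m handwheel '[[0,0,-0.007,0,0],[0,0,-0.007,0,0]]' | grep -E 'eef|ft_f';  python3 -m handwheel '[[0,0.015,0,0,0],[0,0.03,0,0,0],[0,0.04,0,0,0],[0,0.05,0,0,0],[0,0.05,0,0,0]]' | grep -E 'eef|ft_f'
```

```text
eef_pos: [0.4372, -0.0545, 0.2077]
ft_force: [0.1, -0.1, -1.3]
eef_pos: [0.4618, -0.0608, 0.2071]
ft_force: [-0.2, -0.3, -2.8]
```

```bash
python3 -m handwheel '[[0,0.01,0,0,0],[0,0.02,0,0,0],[0,0.025,0,0,0],[0,0.025,0,0,0]]' | grep -E 'eef|ft_f';  python3 - <<'E'
from h import *
c=camera("wrist");a=c["img"][120:300,220:460];cv2.imwrite("pics/w4.png",cv2.resize(a[:,:,::-1],None,fx=3,fy=3,interpolation=2))
E
```

```text
eef_pos: [0.4737, -0.0638, 0.2073]
ft_force: [-1.0, 0.6, -2.1]
```

View pics/w4.png

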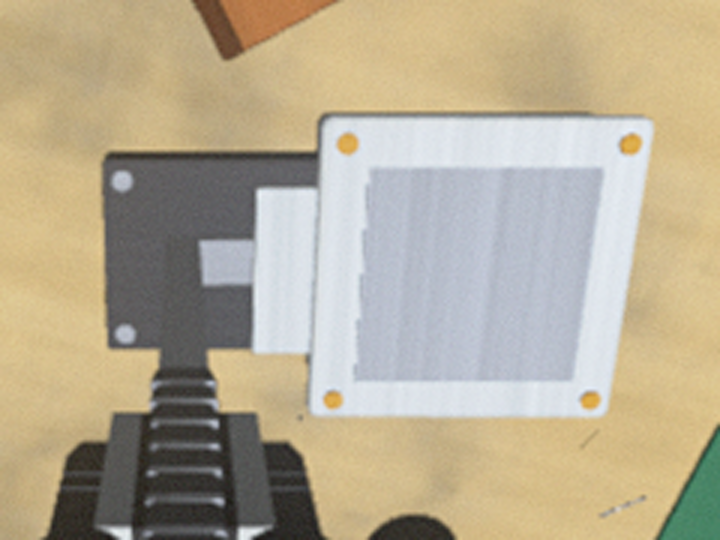

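The crop shows the foot with about 12 mm under the lip (foot visible 200–253, lip from 253), laterally in the lip's span. Now I set it down and loosen the grip.

```bash
python3 -m handwheel '[[0,0,0.002,0,0],[0,0,0.004,0,0],[0,0,0.004,0,0]]' | grep -E 'eef|ft_f';  python3 -m handwheel '[[0,0,0,0,0.4],[0,0,0,0,0.4],[0,0,0,0,0.4],[0,0,0,0,0.4]]' | grep -E 'eef|ft_f|wid'; python3 - <<'E'
from h import *
import pickle
c=camera("wrist");pickle.dump(c,open("w5.pkl","wb"))
E
```

```text
eef_pos: [0.4733, -0.0637, 0.2056]
ft_force: [-1.4, -0.1, 0.1]
eef_pos: [0.4734, -0.0637, 0.2054]
ft_force: [-0.1, -0.0, -0.9]
gripper_width: 0.034
```

```bash
python3 -m handwheel '[[0,-0.02,0,0,0.4],[0,-0.035,0,0,0.4],[0,-0.05,0,0,0.4],[0,-0.06,0,0,0.4],[0,-0.06,0,0,0.4]]' | grep -E 'eef|ft_f';python3 -m handwheel '[[0,-0.015,0,0,0.4],[0,-0.03,0,0,0.4],[0,-0.04,0,0,0.4],[0,-0.04,0,0,0.4]]' | grep -E 'eef|ft_f'; python3 - <<'E'
from h import *
import pickle
c=camera("wrist");pickle.dump(c,open("w6.pkl","wb"));a=c["img"];cv2.imwrite("pics/w6.png",a[:,:,::-1])
E
```

```text
eef_pos: [0.4439, -0.0562, 0.2057]
ft_force: [1.7, -0.1, 0.5]
eef_pos: [0.4243, -0.0512, 0.2056]
ft_force: [0.8, -0.4, -0.2]
```

View pics/w6.png

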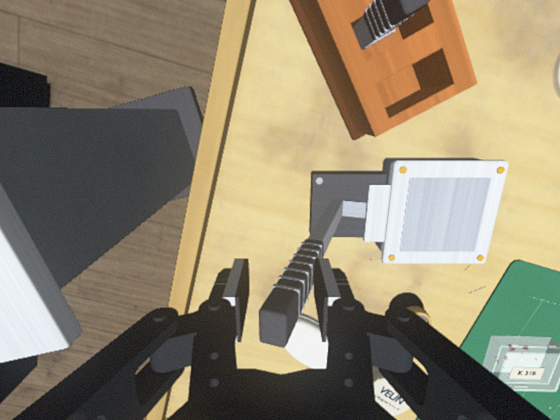

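The picture shows the lever leaning back in the open fingers (top at (275,325)) with its front face against the front finger and the foot still under the lip at (365,205). I measure the cover's rise from the four brass screws.

```bash
cat >> h.py <<'E'
def screws(c):
    h=cv2.cvtColor(c["img"],cv2.COLOR_RGB2HSV);m=cv2.inRange(h,(10,120,150),(25,255,255))
    n,_,st,ce=cv2.connectedComponentsWithStats(m)
    p=[ce[i] for i in range(1,n) if 6<=st[i,4]<=80]
    # keep those near the cover on the bench
    return [q for q in p if np.linalg.norm(onz(c,*q,.035)[:2]-[.553,-.084])<.068]
def rise(c0,c1):
    A=[onz(c0,*q,.034) for q in screws(c0)];P=[]
    out=[]
    for q in screws(c1):
        X=min(A,key=lambda a:np.linalg.norm(a-onz(c1,*q,.04)))
        zs=np.arange(.028,.056,.0002);d=[np.linalg.norm((onz(c1,*q,z)-X)[:2]) for z in zs];k=int(np.argmin(d));out.append((round(float(zs[k]-.034)*1e3,1),round(d[k]*1e3,1)))
    return len(A),out
E
python3 - <<'E'
from h import *
import pickle
l=lambda n:pickle.load(open(n+".pkl","rb"))
print(rise(l("w0"),l("w5")),rise(l("w5"),l("w6")))
s=ctrl.sense();print(s["ft_force"],s["gripper_width"])
E
```

```text
(4, [(0.2, np.float64(0.1)), (0.4, np.float64(0.1)), (-0.6, np.float64(0.1)), (-0.4, np.float64(0.2))]) (4, [(6.6, np.float64(0.1)), (6.6, np.float64(0.2)), (6.6, np.float64(0.3)), (6.8, np.float64(0.1))])
[-0.07984854  0.29539567  0.47376121] 0.03383340967937943
```

```bash
python3 -m handwheel '[[0,-0.01,0,0,0.4],[0,-0.02,0,0,0.4],[0,-0.025,0,0,0.4],[0,-0.025,0,0,0.4]]' | grep -E 'eef|ft_f'; python3 - <<'E'
from h import *
import pickle
l=lambda n:pickle.load(open(n+".pkl","rb"))
c=camera("wrist");print(rise(l("w5"),c))
E
```

```text
eef_pos: [0.4125, -0.0482, 0.2054]
ft_force: [2.1, -0.2, 0.1]
(4, [(9.8, np.float64(0.1)), (9.8, np.float64(0.1)), (9.6, np.float64(0.1)), (9.8, np.float64(0.1))])
```

```bash
python3 -m handwheel '[[0,-0.004,0,0,0.4],[0,-0.004,0,0,0.4],[0,0.02,0,0,0.4],[0,0.04,0,0,0.4],[0,0.06,0,0,0.4],[0,0.08,0,0,0.4],[0,0.1,0,0,0.4],[0,0.115,0,0,0.4],[0,0.125,0,0,0.4],[0,0.125,0,0,0.4]]' | grep -E 'eef|ft_f'; python3 - <<'E'
from h import *
import pickle
l=lambda n:pickle.load(open(n+".pkl","rb"))
c=camera("wrist");print(rise(l("w5"),c))
h=c["img"];g=cv2.cvtColor(h,cv2.COLOR_RGB2GRAY)
for r in (200,207,214):print(g[r,270:320].tolist())
print(ctrl.sense()["ft_force"])
E
python3 -m handwheel '[[0,0,0,0,0.2],[0,0,0,0,0.2],[0,0,0,0,0.1],[0,0,0,0,0],[0,0,0,0,0],[0,0,0,0,0],[0,0,0,0,0]]' 20
```

```text
eef_pos: [0.4739, -0.0639, 0.2052]
ft_force: [-1.3, 0.6, -0.6]
(4, [(9.6, np.float64(0.1)), (9.8, np.float64(0.1)), (10.0, np.float64(0.1)), (10.2, np.float64(0.1))])
[93, 99, 92, 95, 95, 87, 87, 90, 85, 85, 89, 82, 87, 86, 86, 100, 136, 160, 160, 159, 157, 158, 156, 158, 157, 155, 158, 160, 159, 159, 159, 157, 155, 156, 156, 153, 189, 225, 223, 226, 225, 223, 217, 219, 219, 220, 222, 219, 221, 217]
[95, 94, 94, 92, 90, 82, 91, 87, 89, 84, 82, 83, 87, 86, 82, 90, 146, 185, 183, 182, 185, 180, 184, 184, 185, 182, 185, 186, 185, 185, 184, 187, 182, 186, 170, 172, 208, 224, 224, 225, 224, 225, 217, 217, 217, 221, 222, 218, 218, 223]
[94, 95, 90, 92, 90, 91, 87, 89, 89, 90, 87, 89, 88, 84, 88, 93, 131, 171, 173, 169, 166, 168, 174, 169, 170, 169, 171, 170, 170, 168, 172, 173, 171, 170, 153, 173, 222, 224, 224, 226, 224, 222, 219, 219, 220, 222, 218, 219, 218, 222]
[-0.01106605  0.24715863  0.21745589]
time: 10.1
eef_pos: [0.4733, -0.0637, 0.2056]
tool_rot: [[0.247, 0.969, 0.0], [0.969, -0.247, 0.0], [0.0, 0.0, -1.0]]
ft_force: [-0.7, 1.4, 3.3]
gripper_width: 0.0118
grip_force: 23.4
```

```bash
python3 -m handwheel '[[0,0,-0.004,0,0],[0,0,-0.004,0,0],[0,0,-0.004,0,0],[0,-0.02,-0.004,0,0],[0,-0.04,-0.004,0,0],[0,-0.06,-0.004,0,0],[0,-0.085,-0.004,0,0],[0,-0.085,-0.004,0,0]]' 60;  python3 -m handwheel '[[0,0,-0.04,0,0],[0,0,-0.08,0,0],[0,0,-0.12,0,0],[0,0,-0.145,0,0],[0,0,-0.145,0,0],[0,0,-0.145,0,0]]'; python3 - <<'E'
from h import *
import pickle
l=lambda n:pickle.load(open(n+".pkl","rb"))
c=camera("wrist");pickle.dump(c,open("w7.pkl","wb"));print(rise(l("w5"),c))
for n in("w3","w7"):
    g=cv2.cvtColor(l(n)["img"],cv2.COLOR_RGB2GRAY)
    print(n)
    for r in (207,):print(g[r,268:330].tolist())
    for u in (300,310):print(g[190:225,u].tolist())
print(ctrl.sense()["eef_pos"])
E
```

```text
time: 10.9
eef_pos: [0.4308, -0.0529, 0.2077]
tool_rot: [[0.247, 0.969, 0.0], [0.969, -0.247, 0.0], [0.0, 0.0, -1.0]]
ft_force: [0.5, -0.8, -1.0]
gripper_width: 0.0108
grip_force: 58.7
time: 11.5
eef_pos: [0.4322, -0.0532, 0.2793]
tool_rot: [[0.247, 0.969, -0.0], [0.969, -0.247, 0.0], [-0.0, -0.0, -1.0]]
ft_force: [-0.8, 1.0, -2.4]
gripper_width: 0.0111
grip_force: 58.9
(4, [(10.4, np.float64(0.0)), (9.8, np.float64(0.2)), (10.2, np.float64(0.3)), (9.6, np.float64(0.1))])
w3
[218, 216, 213, 216, 217, 223, 193, 123, 94, 103, 102, 103, 106, 101, 102, 105, 98, 102, 128, 178, 209, 206, 207, 205, 206, 208, 205, 206, 208, 206, 206, 205, 209, 206, 208, 204, 205, 208, 208, 206, 211, 207, 208, 205, 211, 206, 208, 209, 210, 196, 154, 107, 110, 107, 111, 109, 105, 111, 108, 110, 108, 113]
[106, 106, 111, 106, 109, 106, 104, 107, 102, 119, 185, 212, 209, 207, 209, 209, 207, 209, 209, 207, 207, 205, 204, 206, 204, 214, 211, 212, 215, 212, 213, 209, 213, 211, 212]
[109, 107, 109, 103, 109, 108, 105, 103, 105, 124, 186, 211, 211, 211, 209, 209, 208, 208, 213, 210, 202, 201, 203, 208, 207, 213, 216, 218, 215, 212, 216, 213, 217, 216, 217]
w7
[212, 213, 215, 216, 218, 220, 214, 169, 103, 101, 101, 105, 106, 105, 102, 103, 103, 100, 100, 148, 201, 213, 206, 207, 206, 205, 206, 207, 212, 203, 206, 208, 208, 206, 206, 208, 208, 208, 208, 208, 207, 203, 207, 205, 210, 209, 208, 209, 208, 209, 184, 118, 106, 108, 114, 109, 108, 106, 111, 109, 108, 104]
[108, 110, 108, 110, 108, 103, 106, 106, 103, 122, 182, 208, 211, 211, 205, 207, 209, 208, 208, 210, 206, 201, 203, 206, 208, 212, 216, 213, 216, 212, 212, 210, 215, 215, 213]
[106, 107, 106, 113, 108, 108, 111, 107, 102, 123, 183, 210, 213, 213, 208, 205, 206, 207, 208, 210, 208, 202, 205, 205, 206, 213, 214, 211, 210, 211, 214, 215, 213, 211, 211]
[ 0.4320602  -0.05321578  0.27886811]
```

```bash
python3 -m handwheel '[[0.02,0.015,0,-0.08,0],[0.05,0.035,0,-0.16,0],[0.08,0.06,0,-0.24,0],[0.11,0.08,0,-0.307,0],[0.14,0.1,0,-0.307,0],[0.17,0.12,0,-0.307,0],[0.186,0.134,0,-0.307,0],[0.186,0.134,0,-0.307,0],[0.186,0.134,0,-0.307,0]]'; python3 - <<'E'
from h import *
import pickle
c=camera("wrist");pickle.dump(c,open("w8.pkl","wb"))
s=ctrl.sense();R=np.array(s["tool_rot"]);t=np.array(s["eef_pos"]);print(t)
h=cv2.cvtColor(c["img"],cv2.COLOR_RGB2HSV)
m=cv2.inRange(h,(3,130,130),(16,255,255));m[260:]=0;m[:,:220]=0;m[:,380:]=0
cs=max(cv2.findContours(cv2.morphologyEx(m,3,np.ones((9,9))),0,2)[0],key=cv2.contourArea)
ap=cv2.approxPolyDP(cs,6,True)[:,0];print(ap.tolist())
print([(R.T@(onz(c,*p,.06)-t)).round(4)[:2].tolist() for p in ap.astype(float)])
# pixels where slot-floor/walls of empty slot are dark
a=np.radians(13.6);B=np.array([.519,.0807]);ex=np.array([np.cos(a),np.sin(a)]);ey=np.array([-ex[1],ex[0]])
print("target",B-.06*ey-.014*ex)
E
```

```text
time: 12.45
eef_pos: [0.5197, 0.0201, 0.2793]
tool_rot: [[-0.231, 0.973, -0.001], [0.973, 0.231, -0.0], [0.0, -0.001, -1.0]]
ft_force: [-0.3, -0.7, -2.3]
gripper_width: 0.0113
grip_force: 59.0
[0.51963194 0.01992142 0.27961661]
[[254, 41], [261, 216], [274, 216], [273, 196], [318, 196], [317, 216], [289, 216], [330, 216], [338, 41]]
[[0.1373, -0.023], [-0.0195, -0.0202], [-0.0195, -0.0071], [0.0014, -0.008], [0.0015, 0.0365], [-0.0194, 0.0363], [-0.0195, 0.008], [-0.0194, 0.0494], [0.1374, 0.048]]
target [0.51950107 0.01909035]
```

```bash
python3 -m handwheel '[[-0.002,0,0,0,0],[-0.002,0,0.04,0,0],[-0.002,0,0.06,0,0],[-0.002,0,0.075,0,0],[-0.002,0,0.09,0,0],[-0.002,0,0.09,0,0]]'|grep -E 'eef|ft_f'; python3 -m handwheel '[[0,0,0.02,0,0],[0,0,0.04,0,0],[0,0,0.055,0,0],[0,0,0.07,0,0],[0,0,0.07,0,0]]'|grep -E 'eef|ft_f|width'
```

```text
eef_pos: [0.52, 0.0192, 0.234]
ft_force: [0.1, -0.6, -2.1]
eef_pos: [0.5199, 0.0194, 0.1985]
ft_force: [-0.7, -0.7, -1.9]
gripper_width: 0.0116
```

Free all the way. Last millimetre, then release.

```bash
python3 -m handwheel '[[0,0,0.002,0,0],[0,0,0.002,0,0]]'|grep -E 'eef|ft_f'; python3 -m handwheel '[[0,0,0.002,0,0],[0,0,0.002,0,0]]'|grep -E 'eef|ft_f'; python3 -m handwheel '[[0,0,0,0,0.2],[0,0,0,0,0.4],[0,0,0,0,0.7],[0,0,0,0,0.7],[0,0,0,0,0.7],[0,0,0,0,0.7]]'|grep -E 'eef|ft_f|width'
```

```text
eef_pos: [0.5205, 0.0194, 0.1991]
ft_force: [0.3, 0.6, -3.1]
eef_pos: [0.5204, 0.0193, 0.198]
ft_force: [0.0, -0.1, -2.3]
eef_pos: [0.5204, 0.0193, 0.1979]
ft_force: [0.2, 0.6, 0.3]
gripper_width: 0.0597
```

Now raise the hand clear and check the lever and cover.

```bash
python3 -m handwheel '[[0,0,-0.03,0,0.7],[0,0,-0.07,0,0.7],[0,0,-0.11,0,0.7],[0,0,-0.134,0,0.7],[0,0,-0.134,0,0.7],[0,0,-0.134,0,0.7]]'|grep -E 'time|eef|ft_f'; python3 - <<'E'
from h import *
import pickle
l=lambda n:pickle.load(open(n+".pkl","rb"))
c=camera("wrist");w1=l("w1");print(rise(l("w5"),c))
s=ctrl.sense();R=np.array(s["tool_rot"]);t=np.array(s["eef_pos"])
# lever top face: uniformly dark blob; compare with the picture before (w1)
for n,k in(("before",w1),("now",c)):
    m=cv2.inRange(k["img"],(0,0,0),(90,90,95));m[:195]=0;m[275:]=0;m[:,:255]=0;m[:,310:]=0
    cs=max(cv2.findContours(m,0,2)[0],key=cv2.contourArea);x,y,w,h=cv2.boundingRect(cs);print(n,(x,y,w,h),"bottom edge mid",onz(k,x+w/2,y+h,.178).round(4))
    g=cv2.cvtColor(k["img"],cv2.COLOR_RGB2GRAY)
    for r in(200,230,255,265):
        d=np.where(g[r,255:310]<110)[0]+255;print(r,d.min() if len(d) else None,d.max() if len(d) else None)
E
```

```text
time: 15.2
eef_pos: [0.5204, 0.0194, 0.2647]
ft_force: [-0.4, 0.8, -0.5]
(4, [(10.0, np.float64(0.2)), (10.2, np.float64(0.3)), (10.4, np.float64(0.1))])
before (271, 195, 39, 34) bottom edge mid [0.5214 0.0418 0.178 ]
200 256 284
230 271 285
255 269 309
265 269 288
now (255, 195, 55, 74) bottom edge mid [0.5226 0.0139 0.178 ]
200 257 309
230 274 287
255 272 290
265 272 290
```

```bash
python3 -m handwheel '[[0,0,-0.05,0,0.7],[0,0,-0.1,0,0.7],[0,0,-0.1,0,0.7]]'|grep -E 'time|eef'; python3 -c "from workcell import job;print(job.finish_job())"
```

```text
time: 15.55
eef_pos: [0.5207, 0.0194, 0.317]
the job is handed in; nothing more can be done
None
```

The cover is up about 10 mm and staying there, the long lever is back upright and fully down in its slot, and the job was handed in at about 15.6 s; no verdict was shown.

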